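# Hang the freshly painted lures' leaf on its hinge pins

### The job

Pick up the drying leaf that carries the painted lures (green grip) and lower it between the two posts of the blue drying stand so that both of its hinge knuckles drop fully over the two brass pins together. Keep hold of it until it is fully down on both pins, then let go so that it hangs there by itself at rest; leave the empty leaf with the orange grip standing where it is.

Things in the scene. Friction and masses are not known exactly. Their poses are not given: they have to be found in the camera images.
- fresh_leaf: Loose aluminium leaf, about 0.35 kg, three red/yellow lures in it, standing upright on feet 100 mm long in x. Origin: centre of underside; z up, y along its length (215 mm), x across its face. Top bar 14 mm thick, z 120 to 134 mm. On its middle a green grip, 24 mm thick (x), 60 long (y), z 134 to 180: pinch across x from above. Uprights at y = +-48 mm. Same turned half round.
- fresh_leaf_hinge (a point): Point on the leaf with lures midway between its two knuckles, 120 mm above its origin, same axes. Knuckles: at y = +-97 mm under the bar's ends, inverted Vs open downwards, 18 mm wide (y), crown at this point's height, legs 37 mm down, 16 mm apart (x) at the crown, 44 at the mouth. Fully down on the pins, this point is 140 mm above the table over the stand's middle.
- stand: Fixed blue stand. Origin: centre of underside, on the table; z up, y along its length (300 mm). Posts 150 mm high at y = +-138, 258 mm clear between. From each a brass pin 10 mm thick runs inwards along y, axis at x = 0, z = 135, from y = +-129 to +-70 mm; nothing between the pin ends. The leaf hangs along y, either way round, its underside then 20 mm above the table.
- empty_leaf: Bystander, to be left alone: a loose leaf of the same shape and size, with an orange grip and no lures, standing upright. Origin: centre of its underside; axes as on the other leaf.

How it is judged:
On the way:
1. the leaf is lowered fully onto both pins while still held (x of fresh_leaf_hinge in the frame of stand between -0.015 and 0.015 m and y of fresh_leaf_hinge in the frame of stand between -0.025 and 0.025 m and z of fresh_leaf_hinge in the frame of stand between 0.132 and 0.152 m and angle between the y axis of fresh_leaf and the y axis of stand, either way round below 0.2 rad and angle between fresh_leaf's own y axis and vertical between 1.49 and 1.65 rad and angle between fresh_leaf's own z axis and vertical below 0.3 rad and contact force between the fingers and fresh_leaf above 0.5 N), for 0.1 s.
At the end, for the whole second after the job is handed in: The leaf with lures hangs on both pins at rest: hinge point within 15 mm across and 25 mm along the stand's middle, 132 to 147 mm above the table; along the stand within 11 degrees, bar level within 4.5, upright within 17. The empty leaf has moved less than 20 mm and stands (x of fresh_leaf_hinge in the frame of stand between -0.015 and 0.015 m and y of fresh_leaf_hinge in the frame of stand between -0.025 and 0.025 m and z of fresh_leaf_hinge in the frame of stand between 0.132 and 0.147 m and angle between the y axis of fresh_leaf and the y axis of stand, either way round below 0.2 rad and angle between fresh_leaf's own y axis and vertical between 1.49 and 1.65 rad and angle between fresh_leaf's own z axis and vertical below 0.3 rad and linear speed of fresh_leaf below 0.05 m/s and angular speed of fresh_leaf below 0.4 rad/s and distance of empty_leaf from where it was at the start of the episode below 0.02 m); the robot touches nothing.
It fails at once if the empty leaf is knocked over or moved away (distance of empty_leaf from where it was at the start of the episode above 0.02 m or angle between empty_leaf's own z axis and vertical above 0.5 rad).
It also fails if it takes over 48 s, if anything falls off the work surface, if the arm or the gripper's body presses on something with over 40 N, if the wrist force passes 120 N, or if a joint passes its speed limit or range.

### The arm

A 6-joint arm with a two-finger parallel gripper is mounted at the origin on the work surface. World frame = base frame: x ahead of the robot, y to its left, z up, the work surface at z = 0. Lengths are in m, angles in rad, forces in N, time in s.
With the tool pointing down it reaches from about 0.35 to 0.925 m from the base axis. Payload 6.4 kg.
Tool frame: the origin (TCP) lies at the very end of the fingers, on their centre line; the grasp point (between the pads) lies 19 mm behind it (bot.grip_point_offset is the distance from the TCP to the grasp point, in m); z points along the fingers, y is the line along which they close (so a half turn about z gives the same grasp; the last joint's range is limited). The gripper opens to 94 mm and grips with 3 to 60 N. Pads are 16 mm wide; open, the fingers measure 119 mm over their backs; the gripper's body (75 mm by 177 mm) begins 78 mm behind the grasp point.
Start: joints at [-1.415, 0.245, 1.558, -0, 1.339, -0.174], TCP at [0.211, -0.615, 0.205] pointing down, gripper open.
Joint ranges: [-3.13, 3.13], [-1.02, 2.26], [0.13, 2.54], [-0.95, 4.09], [0.21, 2.88], [-2.74, 2.74]. Speed limits (rad/s): [2.57, 2.57, 3.14, 3.14, 3.14, 3.14].

### API

Orientations are given as a unit quaternion [x, y, z, w].
In Python, from workcell import telemetry, imaging, bot, finder gives the robot as it stands.
- The arm moves only by the tool drive_tool, never from a script. Its arguments are lists of equal length, an entry for each row: "delta_pos": the shift along the tool's x, y, z in m, a list of three; "twist": the turn, a rotation vector about the tool's x, y, z in degrees, a list of three; "gripper": the finger opening in m, from 0 to 0.094. In form: {"delta_pos": [[x, y, z], ...], "twist": [[wx, wy, wz], ...], "gripper": [gripper, ...]}. A call has exactly 5 rows; each row shifts and turns the commanded pose from where the row before left it, along the tool's axes as they then stand; what a row does not reach is not made up. A row lasts 1/10 s, in which the tool goes at most 50 mm and 8.59 degrees, less where a joint would pass 70% of its speed; a pose out of reach is approached as far as the arm can. A call is refused whole if a number of a shift passes 0.05 or a number of a turn 8.59, either way. A call with a gripper value outside its range is refused whole. The fingers move at their own pace and stop on an object; the grip force is fixed at half the most. Time passes only in rows, so rows that do not move let the fingers close, or fill a call up. It gives the time, the measured TCP pose, the force, the opening and the grip force at its end, in the units of the state.
- telemetry.sense(): the state, without advancing time (a new reading comes with each control period).
- imaging.camera(name): name is "scene" or "top" or "wrist"; returns a dict with "color" (400x640x3 uint8, red, green, blue), "z_map" (400x640 float32, m along the optical axis (not along the pixel's ray), 0 where there is no reading), "mtx" (3x3 intrinsics, pixels), "view" (4x4, takes a point from world to camera coordinates); the wrist camera has in their place "T_tool_cam" (4x4, takes a point from camera to tool coordinates, whose origin is the TCP and whose axes are the flange's). Camera axes: x right, y down, z forward; pixel columns grow to the right and rows downward; lengths in m; the calibration is good to about 2 mm. A picture is of the moment at which its call begins: read the wrist's pose just before it.
- bot.finish_job(): hands the job in; it is judged then, once.
Trained networks look in the newest picture that a camera, given by its name, has taken for a name from the list of things; names that differ only in an ending like _2 or _b are one class to them, and where a whole thing is asked for, a point or a joint stands for the part that bears it (a point fixed in the world has none). Each returns a list of dicts, best first, with "conf" (0 to 1); they miss things now and then, are a little off and sometimes report something else, mostly with a low value. They report only what shows in the picture. A call takes as long as a camera call.
- finder.find_in(camera, label): "uv" ([column, row] in pixels, amid what is visible of it).
- finder.masks_of(camera, label): "pixels" (400x640 bool, what is visible of it) and "uv" ([column, row] in pixels, amid what is visible of it).
- finder.mark_of(camera, label): "uv" ([column, row] in pixels: a listed point, or the origin of a listed thing).
The state is a dict: "time": time; "joints": joint angles; "dq": joint speeds; "joint_efforts": joint torques, N m; "eef_pos": TCP position; "ee_rot": TCP orientation; "force": force on the tool from outside, world axes, zero at the start; "moment": the same for the moment, N m; "finger_gap": finger opening in m; "grasp_force": force on a finger pad.
Only numpy, scipy, OpenCV 4.12 (cv2) and the standard library are available. Lean on these libraries where they do the work, as an engineer would, in place of code of your own. Each camera call takes 0.05 s, during which the arm holds its last target. There are 200 camera calls.

## Working session

There is one attempt and no reset: what is moved stays moved. The work goes in short steps, Python scripts to look and compute and a tool call to move; the robot and the scene stay as the last step left them, time stands still between calls to the robot, and variables do not carry over. Pictures are saved under pics/ and viewed, at most 10 in all, crops included, and the job is handed in when it is done.

Besides the shell and the picture viewer there is one more tool, called by a JSON object that holds its "name" and its "arguments", one argument or row to a line. drive_tool: Moves the arm, as the interface text tells. Its arguments: {"type":"object","properties":{"delta_pos":{"type":"array"},"twist":{"type":"array"},"gripper":{"type":"array"}},"required":["delta_pos","twist","gripper"]}

```bash
mkdir -p pics; cat > h.py <<'E'
import numpy as np, cv2
from workcell import telemetry, imaging, bot, finder
def pts(c, m):
    v,u=np.nonzero(m & (c["z_map"]>0)); z=c["z_map"][v,u]; K=c["mtx"]
    P=np.c_[(u-K[0,2])/K[0,0]*z,(v-K[1,2])/K[1,1]*z,z,np.ones(len(z))]
    return (P@np.linalg.inv(c["view"]).T)[:,:3]
E
python3 - <<'E'
from h import *
ims=[]
for n in ["top","scene"]:
    c=imaging.camera(n); np.savez(n+".npz",**c)
    ims.append(c["color"])
    for l in ["fresh_leaf","stand","empty_leaf"]:
        for d in finder.masks_of(n,l)[:2]:
            P=pts(c,d["pixels"]); 
            np.save(f"{n}_{l}.npy",P)
            hi=P[P[:,2]>0.1]
            print(n,l,round(d["conf"],2),np.round(d["uv"]),len(P),np.round(P.min(0),3),np.round(P.max(0),3))
            if len(hi)>5:
                r=cv2.minAreaRect(hi[:,:2].astype(np.float32)*1000); print("   rect>0.1",np.round(r[0]),np.round(r[1]),round(r[2],1))
    print(n, [(d["conf"],d["uv"]) for d in finder.mark_of(n,"fresh_leaf_hinge")[:2]])
    cv2.imwrite(f"pics/{n}.png",c["color"][:,:,::-1])
print(telemetry.sense())
E
```

```text
top fresh_leaf 0.76 [429. 192.] 1493 [ 0.45  -0.373 -0.005] [ 0.694 -0.244  0.184]
   rect>0.1 [ 560. -295.] [212.  39.] 4.3
top stand 0.81 [318. 178.] 2753 [ 0.526 -0.151 -0.002] [0.719 0.166 0.157]
   rect>0.1 [622.   7.] [ 23. 292.] 14.1
top stand 0.44 [430. 191.] 1321 [ 0.455 -0.35  -0.004] [ 0.665 -0.243  0.184]
   rect>0.1 [ 560. -295.] [211.  39.] 4.3
top empty_leaf 0.92 [216. 208.] 1309 [ 0.415  0.237 -0.005] [0.639 0.366 0.185]
   rect>0.1 [521. 295.] [ 37. 211.] 76.9
top [(0.62, [428.0, 193.0])]
scene stand 0.73 [326. 230.] 3623 [ 0.466 -0.149 -0.003] [0.718 0.184 0.153]
   rect>0.1 [622.   8.] [ 24. 293.] 14.6
scene empty_leaf 0.93 [411. 170.] 1369 [ 0.284  0.238 -0.004] [0.628 0.442 0.183]
   rect>0.1 [520. 296.] [ 41. 214.] 77.2
scene [(0.96, [199.0, 217.1])]
{'time': 0.5, 'joints': array([-1.41507521e+00,  2.45123595e-01,  1.55784380e+00, -4.52174700e-05,
        1.33866613e+00, -1.74101686e-01]), 'dq': array([ 0.0005339 ,  0.00013124, -0.00182468,  0.00153017, -0.00036922,
       -0.00148314]), 'joint_efforts': array([-3.58323141e-04, -4.15434015e+01, -3.14557242e+01,  6.85045193e-02,
        2.94693990e-02, -3.40033546e-05]), 'eef_pos': array([ 0.21051104, -0.61496302,  0.20541657]), 'ee_rot': array([ 9.86432050e-01,  1.64170064e-01, -2.18135037e-05, -2.06358975e-05]), 'force': array([-0.1617164 ,  0.06216289,  0.80253067]), 'moment': array([ 0.01864357,  0.0085009 , -0.04946623]), 'grasp_force': 0.0, 'finger_gap': 0.09428123428085805}
```

View pics/top.png

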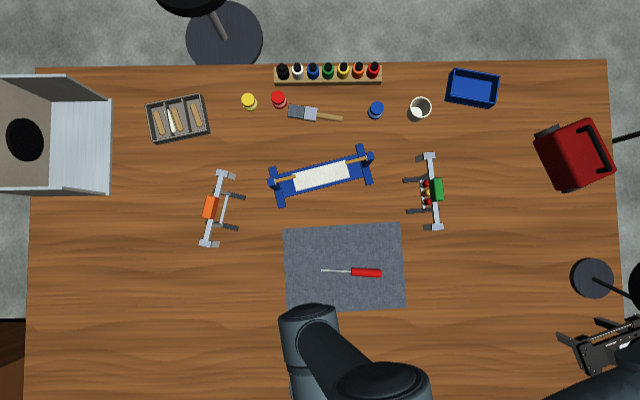

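View pics/scene.png

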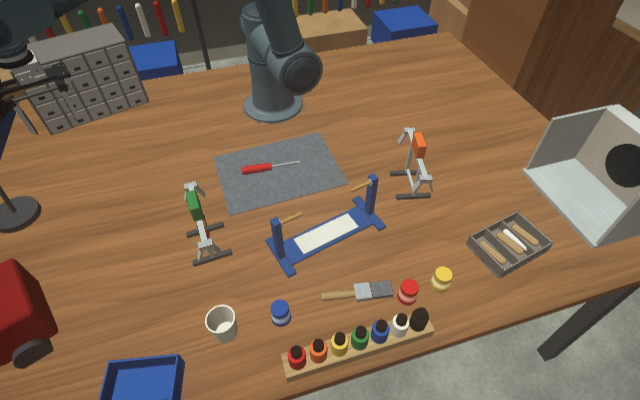

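The top view shows the green-grip leaf at (432,190), the stand at (320,175) and the orange leaf at (215,208). The scene view agrees: green at (200,225), stand at (325,230), orange at (412,165). I'll refine the poses using height bands.

```bash
python3 - <<'E'
from h import *
for n in ["top","scene"]:
    c=dict(np.load(n+".npz")); P=pts(c,np.ones((400,640),bool)); C=c["color"][c["z_map"]>0].astype(int)
    for nm,ctr,lo,hi in [("leafbar",(.56,-.295),.127,.141),("grip",(.56,-.295),.174,.19),("posts",(.622,.007),.144,.158),("pins",(.622,.007),.134,.143)]:
        m=(np.hypot(P[:,0]-ctr[0],P[:,1]-ctr[1])<.18)&(P[:,2]>lo)&(P[:,2]<hi)
        Q=P[m]; 
        if len(Q)<5: print(n,nm,len(Q));continue
        r=cv2.minAreaRect(Q[:,:2].astype(np.float32)*1000)
        x=Q[:,:2]-Q[:,:2].mean(0); w=np.linalg.svd(x,full_matrices=False)[2][0]
        print(n,nm,len(Q),np.round(r[0],1),np.round(r[1],1),round(r[2],1),"pca",round(np.degrees(np.arctan2(w[1],w[0])),1),"med z",round(np.median(Q[:,2]),4))
E
```

```text
top leafbar 421 [ 560.  -297.3] [211.8  32.1] 4.5 pca -175.4 med z 0.1342
top grip 212 [ 560.  -297.1] [60.  24.5] 4.6 pca -175.9 med z 0.1799
top posts 125 [622.1   6.4] [ 22.5 294.1] 13.9 pca 104.0 med z 0.1498
top pins 160 [621.5   6.4] [ 20.7 291. ] 13.9 pca 103.7 med z 0.1393
scene leafbar 365 [ 557.8 -295.6] [214.1  31.9] 4.6 pca 4.7 med z 0.133
scene grip 208 [ 557.3 -295.6] [62.4 24. ] 4.9 pca 4.1 med z 0.1788
scene posts 132 [620.9   8.7] [ 24.3 294.1] 14.2 pca -76.1 med z 0.1491
scene pins 220 [622.    7.3] [ 21.1 291.9] 13.7 pca -75.9 med z 0.1383
```

{"name": "drive_tool", "arguments": {
  "delta_pos": [
    [0.02,-0.009,-0.02],
    [0.04,-0.018,-0.01],
    [0.045,-0.02,0],
    [0.045,-0.02,0],
    [0.045,-0.02,0]
  ],
  "twist": [
    [0,0,0],
    [0,0,0],
    [0,0,0],
    [0,0,0],
    [0,0,0]
  ],
  "gripper": [0.094,0.094,0.094,0.094,0.094]
}}

```text
time: 1.0
eef_pos: [0.3679, -0.4682, 0.2358]
ee_rot: [0.986, 0.164, 0.0, 0.0]
force: [0.7, -0.9, -0.2]
finger_gap: 0.0941
grasp_force: 0.0
```

{"name": "drive_tool", "arguments": {
  "delta_pos": [
    [0.045,-0.02,0],
    [0.045,-0.02,0],
    [0.045,-0.02,0],
    [0.04,-0.016,0],
    [0.035,-0.014,0]
  ],
  "twist": [
    [0,0,0],
    [0,0,0],
    [0,0,0],
    [0,0,0],
    [0,0,0]
  ],
  "gripper": [0.094,0.094,0.094,0.094,0.094]
}}

```text
time: 1.5
eef_pos: [0.5379, -0.3145, 0.2357]
ee_rot: [0.986, 0.165, 0.0, 0.0]
force: [0.2, -0.5, -0.6]
finger_gap: 0.0944
grasp_force: 0.0
```

{"name": "drive_tool", "arguments": {
  "delta_pos": [
    [0.02,-0.008,0],
    [0,0,0],
    [0,0,0],
    [0,0,0],
    [0,0,0]
  ],
  "twist": [
    [0,0,0],
    [0,0,7.2],
    [0,0,7.2],
    [0,0,0],
    [0,0,0]
  ],
  "gripper": [0.094,0.094,0.094,0.094,0.094]
}}

```text
time: 2.0
eef_pos: [0.5526, -0.3023, 0.2355]
ee_rot: [0.999, 0.04, -0.0, 0.0]
force: [-0.4, -0.1, 0.1]
finger_gap: 0.094
grasp_force: 0.0
```

```bash
cat >> h.py <<'E'
from scipy.spatial.transform import Rotation as R
def delta(x,y,z,ang):
    s=telemetry.sense(); M=R.from_quat(s["ee_rot"]).as_matrix()
    a=np.degrees(np.arctan2(M[1,0],M[0,0]))
    print("t",s["time"],"tcp",np.round(s["eef_pos"],4),"ang",round(a,2),"tool delta",np.round(M.T@(np.array([x,y,z])-s["eef_pos"]),4),"twist z",round((a-ang+90)%180-90,2),"zaxis",np.round(M[:,2],3),"F",np.round(s["force"],1),"gap",round(s["finger_gap"],4),"gf",round(s["grasp_force"],1),"q",np.round(s["joints"],2))
E
python3 -c "
from h import *
delta(.559,-.297,.142,4.5)"
```

```text
t 2.0 tcp [ 0.5526 -0.3023  0.2355] ang 4.64 tool delta [ 0.0068 -0.0048  0.0935] twist z 0.14 zaxis [-0. -0. -1.] F [-0.4 -0.1  0.1] gap 0.094 gf 0.0 q [-0.68  0.18  1.58 -0.    1.38  0.81]
```

{"name": "drive_tool", "arguments": {
  "delta_pos": [
    [0.0068,-0.0048,0.01],
    [0,0,0.025],
    [0,0,0.025],
    [0,0,0.02],
    [0,0,0.0135]
  ],
  "twist": [
    [0,0,0],
    [0,0,0],
    [0,0,0],
    [0,0,0],
    [0,0,0]
  ],
  "gripper": [0.094,0.094,0.094,0.094,0.06]
}}

```text
time: 2.5
eef_pos: [0.5584, -0.2961, 0.1393]
ee_rot: [0.999, 0.04, -0.001, -0.001]
force: [0.3, -0.1, 0.5]
finger_gap: 0.0892
grasp_force: 0.0
```

{"name": "drive_tool", "arguments": {
  "delta_pos": [
    [0,0,0],
    [0,0,0],
    [0,0,0],
    [0,0,0],
    [0,0,0]
  ],
  "twist": [
    [0,0,0],
    [0,0,0],
    [0,0,0],
    [0,0,0],
    [0,0,0]
  ],
  "gripper": [0.04,0.03,0.015,0.01,0.01]
}}

```text
time: 3.0
eef_pos: [0.5595, -0.2973, 0.1429]
ee_rot: [0.999, 0.039, 0.001, 0.001]
force: [0.3, 0.6, -0.1]
finger_gap: 0.0491
grasp_force: 0.0
```

{"name": "drive_tool", "arguments": {
  "delta_pos": [
    [0,0,0],
    [0,0,0],
    [0,0,0],
    [0,0,0],
    [0,0,-0.005]
  ],
  "twist": [
    [0,0,0],
    [0,0,0],
    [0,0,0],
    [0,0,0],
    [0,0,0]
  ],
  "gripper": [0.01,0.01,0.01,0.01,0.01]
}}

```text
time: 3.5
eef_pos: [0.5582, -0.2963, 0.1455]
ee_rot: [0.999, 0.039, -0.001, -0.001]
force: [-0.3, 0.4, -4.5]
finger_gap: 0.0237
grasp_force: 30.0
```

```bash
python3 -c "
from h import *
delta(.559,-.297,.142,4.5)
c=imaging.camera('scene');cv2.imwrite('pics/s2.png',cv2.resize(c['color'][100:300,100:420,::-1],(640,400)))"
```

```text
t 3.5 tcp [ 0.5582 -0.2963  0.1455] ang 4.49 tool delta [0.0008 0.0008 0.0035] twist z -0.01 zaxis [-0.002  0.002 -1.   ] F [-0.3  0.4 -4.5] gap 0.0237 gf 30.0 q [-0.67  0.26  1.65  0.    1.23  0.83]
```

View pics/s2.png

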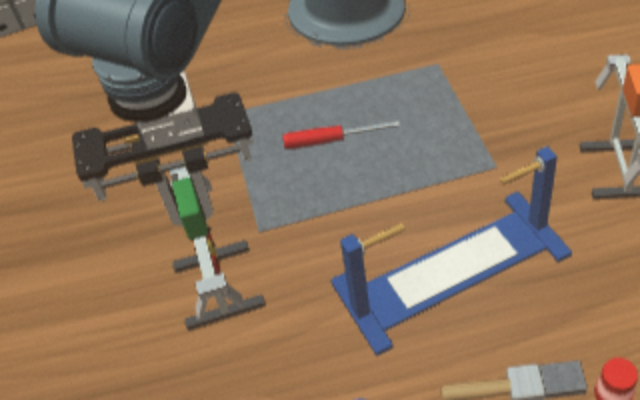

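The leaf is held: the green grip at (188,205) in the crop sits between the fingers, gap 23.7 mm, 30 N. Next I lift it while turning it.

{"name": "drive_tool", "arguments": {
  "delta_pos": [
    [0,0,-0.01],
    [0,0,-0.015],
    [0,0,-0.02],
    [0,0,-0.02],
    [0,0,-0.02]
  ],
  "twist": [
    [0,0,0],
    [0,0,0],
    [0,0,-2],
    [0,0,-4],
    [0,0,-6]
  ],
  "gripper": [0.01,0.01,0.01,0.01,0.01]
}}

```text
time: 4.05
eef_pos: [0.5593, -0.2971, 0.2341]
ee_rot: [0.989, 0.145, 0.0, 0.0]
force: [-0.5, -0.1, -4.2]
finger_gap: 0.0236
grasp_force: 30.0
```

{"name": "drive_tool", "arguments": {
  "delta_pos": [
    [0,0,-0.02],
    [0,0,-0.02],
    [0,0,-0.02],
    [0,0,-0.02],
    [0,0,-0.015]
  ],
  "twist": [
    [0,0,-7],
    [0,0,-7],
    [0,0,-7],
    [0,0,-7],
    [0,0,-7]
  ],
  "gripper": [0.01,0.01,0.01,0.01,0.01]
}}

```text
time: 4.55
eef_pos: [0.5593, -0.2971, 0.33]
ee_rot: [0.9, 0.437, 0.001, 0.001]
force: [-0.8, -0.1, -3.2]
finger_gap: 0.0237
grasp_force: 30.0
```

{"name": "drive_tool", "arguments": {
  "delta_pos": [
    [0,0,-0.01],
    [0,0,0],
    [0,0,0],
    [0,0,0],
    [0,0,0]
  ],
  "twist": [
    [0,0,-7],
    [0,0,-7],
    [0,0,-7],
    [0,0,-7],
    [0,0,-7]
  ],
  "gripper": [0.01,0.01,0.01,0.01,0.01]
}}

```text
time: 5.05
eef_pos: [0.5591, -0.2969, 0.3383]
ee_rot: [0.727, 0.687, 0.0, 0.001]
force: [0.2, 0.0, -3.9]
finger_gap: 0.0244
grasp_force: 30.0
```

{"name": "drive_tool", "arguments": {
  "delta_pos": [
    [0,0,0],
    [0,0,0],
    [0,0,0],
    [0,0,0],
    [0,0,0]
  ],
  "twist": [
    [0,0,-7],
    [0,0,-5],
    [0,0,-3.5],
    [0,0,-2],
    [0,0,0]
  ],
  "gripper": [0.01,0.01,0.01,0.01,0.01]
}}

```text
time: 5.55
eef_pos: [0.5591, -0.2969, 0.3382]
ee_rot: [0.616, 0.788, 0.0, 0.001]
force: [-0.7, 0.2, -4.5]
finger_gap: 0.024
grasp_force: 30.0
```

```bash
python3 -c "
from h import *
delta(.622,.007,.335,104)"
```

```text
t 5.55 tcp [ 0.5591 -0.2969  0.3382] ang 103.99 tool delta [0.2797 0.1345 0.003 ] twist z -0.01 zaxis [ 0.001 -0.001 -1.   ] F [-0.7  0.2 -4.5] gap 0.024 gf 30.0 q [-0.67  0.13  1.45  0.    1.56 -0.91]
```

{"name": "drive_tool", "arguments": {
  "delta_pos": [
    [0.015,0.007,0],
    [0.03,0.0145,0],
    [0.035,0.017,0],
    [0.035,0.017,0],
    [0.035,0.017,0]
  ],
  "twist": [
    [0,0,0],
    [0,0,0],
    [0,0,0],
    [0,0,0],
    [0,0,0]
  ],
  "gripper": [0.01,0.01,0.01,0.01,0.01]
}}

```text
time: 6.05
eef_pos: [0.5932, -0.1314, 0.3376]
ee_rot: [0.616, 0.788, 0.0, 0.0]
force: [1.4, 0.2, -2.9]
finger_gap: 0.0237
grasp_force: 30.0
```

{"name": "drive_tool", "arguments": {
  "delta_pos": [
    [0.035,0.017,0],
    [0.035,0.017,0],
    [0.03,0.0145,0],
    [0.02,0.009,0],
    [0.0095,0.0045,0]
  ],
  "twist": [
    [0,0,0],
    [0,0,0],
    [0,0,0],
    [0,0,0],
    [0,0,0]
  ],
  "gripper": [0.01,0.01,0.01,0.01,0.01]
}}

```text
time: 6.55
eef_pos: [0.6218, 0.0097, 0.3375]
ee_rot: [0.615, 0.789, 0.0, -0.0]
force: [-0.2, 0.3, -4.5]
finger_gap: 0.0238
grasp_force: 30.0
```

{"name": "drive_tool", "arguments": {
  "delta_pos": [
    [0,0,0],
    [0,0,0],
    [0,0,0],
    [0,0,0],
    [0,0,0]
  ],
  "twist": [
    [0,0,0],
    [0,0,0],
    [0,0,0],
    [0,0,0],
    [0,0,0]
  ],
  "gripper": [0.01,0.01,0.01,0.01,0.01]
}}

```text
time: 7.05
eef_pos: [0.622, 0.006, 0.3369]
ee_rot: [0.616, 0.788, -0.0, -0.0]
force: [-0.6, 0.2, -4.5]
finger_gap: 0.0237
grasp_force: 30.0
```

```bash
python3 - <<'E'
from h import *
delta(.622,.007,.335,104)
for n in ["scene","top"]:
    c=imaging.camera(n); cv2.imwrite(f'pics/{n}3.png',c['color'][:,:,::-1])
    for d in finder.masks_of(n,"fresh_leaf")[:1]:
        P=pts(c,d["pixels"]); P=P[np.hypot(P[:,0]-.622,P[:,1]-.007)<.16]; print(n,d["conf"],len(P),P.min(0),P.max(0))
        for lo,hi in [(.310,.318),(.319,.336)]:
            Q=P[(P[:,2]>lo)&(P[:,2]<hi)]
            if len(Q)>5:
                r=cv2.minAreaRect(Q[:,:2].astype(np.float32)*1000);print(lo,len(Q),np.round(r[0],1),np.round(r[1],1),round(r[2],1))
E
```

```text
t 7.05 tcp [0.622  0.006  0.3369] ang 103.93 tool delta [0.001  0.0003 0.0019] twist z -0.07 zaxis [-0. -0. -1.] F [-0.6  0.2 -4.5] gap 0.0237 gf 30.0 q [-0.17  0.1   1.48 -0.    1.56 -0.42]
scene 0.96 3137 [ 0.57514434 -0.1019161   0.13736254] [0.68239095 0.11594022 0.37731795]
0.31 135 [633.5   7.3] [ 33.8 210.3] 7.4
0.319 765 [621.4   6.6] [ 34.3 212.8] 13.8
top 0.57 398 [ 0.5377235  -0.1129886  -0.00254992] [0.69991234 0.09642057 0.65859876]
0.31 9 [618.6 -15.4] [  4.1 167.5] 10.6
0.319 229 [621.6  -7.9] [ 27.3 184.2] 15.7
```

View pics/scene3.png

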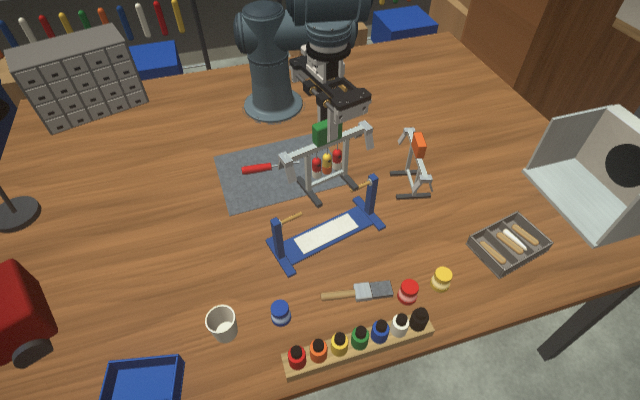

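The scene view shows the leaf (bar from (287,160) to (370,130)) hanging level over the stand. It measures (0.6214, 0.0066) at 103.8°, so it's aligned with the stand. Next I lower it.

{"name": "drive_tool", "arguments": {
  "delta_pos": [
    [0.001,0,0.01],
    [0,0,0.02],
    [0,0,0.025],
    [0,0,0.025],
    [0,0,0.02]
  ],
  "twist": [
    [0,0,0],
    [0,0,0],
    [0,0,0],
    [0,0,0],
    [0,0,0]
  ],
  "gripper": [0.01,0.01,0.01,0.01,0.01]
}}

```text
time: 7.75
eef_pos: [0.6208, 0.008, 0.2343]
ee_rot: [0.616, 0.788, -0.001, -0.001]
force: [-0.4, -0.4, -4.6]
finger_gap: 0.024
grasp_force: 30.0
```

{"name": "drive_tool", "arguments": {
  "delta_pos": [
    [0,0,0.015],
    [0,0,0.015],
    [0,0,0.015],
    [0,0,0.012],
    [0,0,0.008]
  ],
  "twist": [
    [0,0,0],
    [0,0,0],
    [0,0,0],
    [0,0,0],
    [0,0,0]
  ],
  "gripper": [0.01,0.01,0.01,0.01,0.01]
}}

```text
time: 8.25
eef_pos: [0.6215, 0.0077, 0.1708]
ee_rot: [0.616, 0.788, -0.0, -0.0]
force: [-0.3, 0.4, -3.0]
finger_gap: 0.024
grasp_force: 30.0
```

{"name": "drive_tool", "arguments": {
  "delta_pos": [
    [0,0,0.003],
    [0,0,0.002],
    [0,0,0.001],
    [0,0,0],
    [0,0,0]
  ],
  "twist": [
    [0,0,0],
    [0,0,0],
    [0,0,0],
    [0,0,0],
    [0,0,0]
  ],
  "gripper": [0.01,0.01,0.01,0.01,0.01]
}}

```text
time: 8.75
eef_pos: [0.6221, 0.0076, 0.1665]
ee_rot: [0.616, 0.788, 0.0, 0.0]
force: [-1.2, -0.2, -3.8]
finger_gap: 0.0239
grasp_force: 30.0
```

```bash
python3 - <<'E'
from h import *
delta(.622,.007,.162,104)
c=imaging.camera("scene"); cv2.imwrite('pics/s4.png',cv2.resize(c['color'][100:300,200:520,::-1],(640,400)))
P=pts(c,finder.masks_of("scene","fresh_leaf")[0]["pixels"]); P=P[np.hypot(P[:,0]-.622,P[:,1]-.007)<.16]
h=np.histogram(P[:,2],np.arange(.13,.22,.003)); print(list(zip(np.round(h[1],3),h[0])))
E
```

```text
t 8.75 tcp [0.6221 0.0076 0.1665] ang 103.99 tool delta [-0.0006 -0.0003  0.0045] twist z -0.01 zaxis [ 0.001 -0.    -1.   ] F [-1.2 -0.2 -3.8] gap 0.0239 gf 30.0 q [-0.17  0.22  1.66 -0.    1.26 -0.41]
[(np.float64(0.13), np.int64(21)), (np.float64(0.133), np.int64(28)), (np.float64(0.136), np.int64(29)), (np.float64(0.139), np.int64(32)), (np.float64(0.142), np.int64(26)), (np.float64(0.145), np.int64(23)), (np.float64(0.148), np.int64(65)), (np.float64(0.151), np.int64(11)), (np.float64(0.154), np.int64(0)), (np.float64(0.157), np.int64(0)), (np.float64(0.16), np.int64(0)), (np.float64(0.163), np.int64(0)), (np.float64(0.166), np.int64(0)), (np.float64(0.169), np.int64(0)), (np.float64(0.172), np.int64(0)), (np.float64(0.175), np.int64(0)), (np.float64(0.178), np.int64(0)), (np.float64(0.181), np.int64(0)), (np.float64(0.184), np.int64(0)), (np.float64(0.187), np.int64(0)), (np.float64(0.19), np.int64(0)), (np.float64(0.193), np.int64(0)), (np.float64(0.196), np.int64(0)), (np.float64(0.199), np.int64(0)), (np.float64(0.202), np.int64(0)), (np.float64(0.205), np.int64(0)), (np.float64(0.208), np.int64(0)), (np.float64(0.211), np.int64(0)), (np.float64(0.214), np.int64(0))]
```

View pics/s4.png

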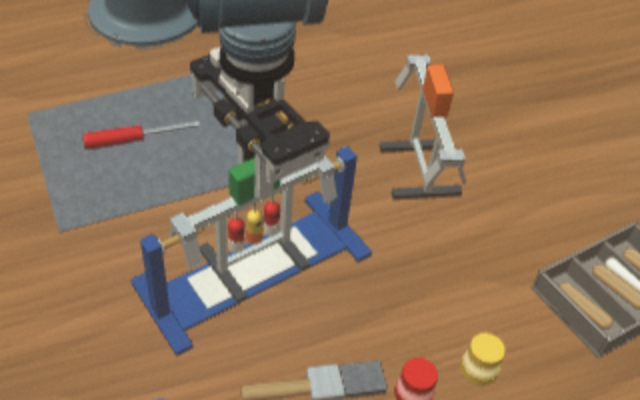

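Both knuckles straddle the pins, at (185,235) and (325,180) in the crop. The wrist force (-3.8 N) says the arm still carries the weight, so a few millimetres remain.

{"name": "drive_tool", "arguments": {
  "delta_pos": [
    [0,0,0.001],
    [0,0,0.001],
    [0,0,0.001],
    [0,0,0.001],
    [0,0,0]
  ],
  "twist": [
    [0,0,0],
    [0,0,0],
    [0,0,0],
    [0,0,0],
    [0,0,0]
  ],
  "gripper": [0.01,0.01,0.01,0.01,0.01]
}}

```text
time: 9.35
eef_pos: [0.6218, 0.0077, 0.1619]
ee_rot: [0.616, 0.788, 0.0, -0.0]
force: [0.4, 0.3, -4.5]
finger_gap: 0.0239
grasp_force: 30.0
```

{"name": "drive_tool", "arguments": {
  "delta_pos": [
    [0,0,0.0005],
    [0,0,0.0005],
    [0,0,0],
    [0,0,0],
    [0,0,0]
  ],
  "twist": [
    [0,0,0],
    [0,0,0],
    [0,0,0],
    [0,0,0],
    [0,0,0]
  ],
  "gripper": [0.01,0.01,0.01,0.01,0.01]
}}

```text
time: 9.85
eef_pos: [0.6219, 0.0077, 0.1618]
ee_rot: [0.616, 0.788, 0.0, 0.0]
force: [-3.8, 0.8, 5.0]
finger_gap: 0.0238
grasp_force: 30.0
```

Contact: the vertical force went from -4.5 to +5 N at the expected height, so it's seated. Now I release and rise.

{"name": "drive_tool", "arguments": {
  "delta_pos": [
    [0,0,0],
    [0,0,0],
    [0,0,0],
    [0,0,0],
    [0,0,0]
  ],
  "twist": [
    [0,0,0],
    [0,0,0],
    [0,0,0],
    [0,0,0],
    [0,0,0]
  ],
  "gripper": [0.03,0.04,0.05,0.06,0.06]
}}

```text
time: 10.35
eef_pos: [0.6218, 0.0077, 0.1608]
ee_rot: [0.616, 0.788, 0.0, 0.0]
force: [-0.2, 0.2, -0.3]
finger_gap: 0.058
grasp_force: 0.0
```

{"name": "drive_tool", "arguments": {
  "delta_pos": [
    [0,0,0],
    [0,0,0],
    [0,0,-0.01],
    [0,0,-0.02],
    [0,0,-0.03]
  ],
  "twist": [
    [0,0,0],
    [0,0,0],
    [0,0,0],
    [0,0,0],
    [0,0,0]
  ],
  "gripper": [0.06,0.06,0.06,0.06,0.06]
}}

```text
time: 10.85
eef_pos: [0.6208, 0.0079, 0.2205]
ee_rot: [0.616, 0.788, -0.001, -0.001]
force: [-0.2, 0.1, -0.4]
finger_gap: 0.0604
grasp_force: 0.0
```

{"name": "drive_tool", "arguments": {
  "delta_pos": [
    [0,0,-0.04],
    [0,0,-0.04],
    [0,0,-0.03],
    [0,0,-0.02],
    [0,0,0]
  ],
  "twist": [
    [0,0,0],
    [0,0,0],
    [0,0,0],
    [0,0,0],
    [0,0,0]
  ],
  "gripper": [0.06,0.06,0.06,0.06,0.06]
}}

```text
time: 11.35
eef_pos: [0.6232, 0.0075, 0.356]
ee_rot: [0.616, 0.788, 0.002, 0.004]
force: [0.9, -0.3, 0.7]
finger_gap: 0.06
grasp_force: 0.0
```

```bash
python3 - <<'E'
from h import *
delta(.622,.007,.162,104)
for i in range(2):
    c=imaging.camera("scene")
    P=pts(c,np.ones((400,640),bool)); Q=P[(np.hypot(P[:,0]-.622,P[:,1]-.007)<.1)&(P[:,2]>.192)&(P[:,2]<.207)]
    r=cv2.minAreaRect(Q[:,:2].astype(np.float32)*1000);print("grip top",len(Q),np.round(r[0],1),np.round(r[1],1),round(r[2],1),np.median(Q[:,2]))
cv2.imwrite('pics/s5.png',cv2.resize(c['color'][100:300,200:520,::-1],(640,400)))
E
```

```text
t 11.35 tcp [0.6232 0.0075 0.356 ] ang 104.0 tool delta [ 0.0004 -0.0027  0.194 ] twist z 0.0 zaxis [ 0.008 -0.001 -1.   ] F [ 0.9 -0.3  0.7] gap 0.06 gf 0.0 q [-0.17  0.1   1.45  0.    1.58 -0.41]
grip top 229 [623.2   9. ] [26.2 59. ] 13.6 0.19858936614629774
grip top 232 [623.9   8.4] [25.1 60.1] 14.3 0.1987068640954736
```

View pics/s5.png

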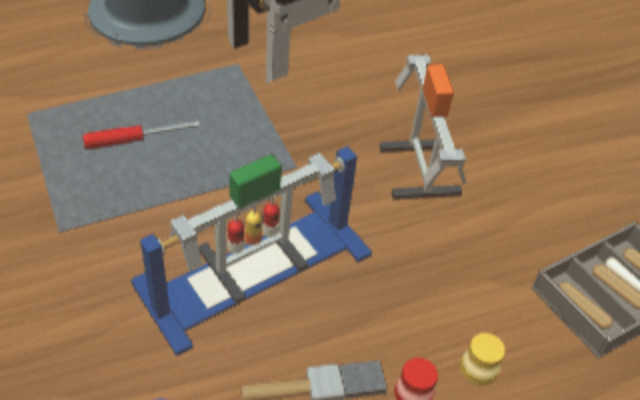

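The leaf hangs level on both pins, with its grip at (255,180) in the crop and the grip top at z 0.199. The gripper is clear and the empty leaf hasn't moved. I'll let any swing settle, then hand in.

{"name": "drive_tool", "arguments": {
  "delta_pos": [
    [0,0,0],
    [0,0,0],
    [0,0,0],
    [0,0,0],
    [0,0,0]
  ],
  "twist": [
    [0,0,0],
    [0,0,0],
    [0,0,0],
    [0,0,0],
    [0,0,0]
  ],
  "gripper": [0.06,0.06,0.06,0.06,0.06]
}}

```text
time: 11.95
eef_pos: [0.6217, 0.0077, 0.3507]
ee_rot: [0.616, 0.788, -0.0, -0.0]
force: [0.3, 0.4, 0.8]
finger_gap: 0.0599
grasp_force: 0.0
```

{"name": "drive_tool", "arguments": {
  "delta_pos": [
    [0,0,0],
    [0,0,0],
    [0,0,0],
    [0,0,0],
    [0,0,0]
  ],
  "twist": [
    [0,0,0],
    [0,0,0],
    [0,0,0],
    [0,0,0],
    [0,0,0]
  ],
  "gripper": [0.06,0.06,0.06,0.06,0.06]
}}

```text
time: 12.45
eef_pos: [0.6218, 0.0077, 0.351]
ee_rot: [0.616, 0.788, 0.0, 0.0]
force: [-0.2, -0.2, -0.1]
finger_gap: 0.0602
grasp_force: 0.0
```

```bash
python3 - <<'E'
from h import *
for i in range(3):
    c=imaging.camera("scene")
    P=pts(c,np.ones((400,640),bool)); Q=P[(np.hypot(P[:,0]-.622,P[:,1]-.007)<.1)&(P[:,2]>.192)&(P[:,2]<.207)]
    print(np.round(Q.mean(0),4))
print(bot.finish_job())
E
```

```text
[0.6258 0.0082 0.1982]
[0.6257 0.0079 0.1983]
[0.6257 0.0081 0.1983]
the job is handed in; nothing more can be done
None
```

The leaf with the lures hangs at rest on both brass pins, held until seated and then released; I didn't touch the empty leaf. The job was handed in at about 12.6 s, and no verdict was returned.

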